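# Draw the bottom serving board out of the rack from under the stack

### The arm

A 6-joint arm with a two-finger parallel gripper is mounted at the origin on a cart in front of the work surface, level with it; the furniture and walls round the work are solid. World frame = base frame: x ahead of the robot, y to its left, z up, the work surface at z = 0. Lengths are in m, angles in degrees, forces in N, time in s.
With the tool pointing down it reaches from about 0.25 to 0.725 m from the base axis. Payload 9.7 kg.
Tool frame: the origin (TCP) lies between the finger pads; the fingertips stand 22 mm ahead of it and the grasp point (between the pads) lies 3 mm ahead of it; z points along the fingers, y is the line along which they close (so a half turn about z gives the same grasp; the last joint's range is limited). The gripper opens to 85 mm and grips with 20 to 120 N. Pads are 22 mm wide; open, the fingers measure 114 mm over their backs; the gripper's body (76 mm by 85 mm) begins 54 mm behind the grasp point. The pads swing forward as they close: fully open they stand 13 mm farther back than shut.
Start: joints at [-64.687, 4.979, 10.078, 95.1, 0, 90], TCP at [0.235, -0.497, 0.253] pointing down, gripper open.
Joint ranges: [-179.16, 179.16], [-48.56, 103.87], [-65.8, 70.77], [-126.05, 130.52], [-82.76, 87.17], [-180, 180]. Speed limits (degrees/s): [127.2, 127.2, 147.25, 180, 180, 180].

### API

Orientations are given as [roll, pitch, yaw] about the fixed x, y, z axes, in that order (R = Rz(yaw) Ry(pitch) Rx(roll)).
In Python, from workcell import bot, viewer, finder gives the robot as it stands.
- The arm moves only by the tool move_arm, never from a script. Its arguments are lists of equal length, an entry for each row: "offset": the shift along the tool's x, y, z in cm, a list of three; "twist": the turn, a rotation vector about the tool's x, y, z in rad, a list of three; "grip": the opening, from 0 (shut) to 1 (fully open). In form: {"offset": [[x, y, z], ...], "twist": [[ax, ay, az], ...], "grip": [grip, ...]}. A call has 1 to 5 rows; each row shifts and turns the commanded pose from where the row before left it, along the tool's axes as they then stand; what a row does not reach is not made up. A row lasts 1/10 s, in which the tool goes at most 50 mm and 8.59 degrees, less where a joint would pass 70% of its speed; a pose out of reach is approached as far as the arm can. A call is refused whole if a number of a shift passes 5 or a number of a turn 0.15, either way. A call with a gripper value outside its range is refused whole. The fingers move at their own pace and stop on an object; "force" is the grip in N (left out, the last holds). Time passes only in rows, so rows that do not move let the fingers close. It gives the time, the measured TCP pose, the force, the opening and the grip force at its end, in the units of the state.
- bot.get_obs(): the state, without advancing time (a new reading comes with each control period).
- viewer.camera(name): name is "scene" or "top"; returns a dict with "color" (480x640x3 uint8, red, green, blue), "depth" (480x640 float32, m along the optical axis (not along the pixel's ray), 0 where there is no reading), "vfov" (degrees; the focal length in pixels is half the picture's height over the tangent of half this angle, whatever the lens; pixels are square), "cx", "cy" (the principal point, pixels), "k1" (the pictures are not rectified: a ray, as slopes to the right and down, at radius r is drawn at 1 + k1 r^2 times it, then the intrinsics apply), "position" and "attitude" of the camera in the world. Camera axes: x right, y down, z forward; pixel columns grow to the right and rows downward; lengths in m; the calibration is good to about 2 mm. A picture is of the moment at which its call begins.
- bot.job_done(): hands the job in; it is judged then, once.
Trained networks look in a picture, given as the dict that the camera call returned (one of the last four; its "shot" number tells which), for a name from the list of things; names that differ only in an ending like _2 or _b are one class to them, and where a whole thing is asked for, a point or a joint stands for the part that bears it (a point fixed in the world has none). Each returns a list of dicts, best first, with "p" (0 to 1); they miss things now and then, are a little off and sometimes report something else, mostly with a low value. They report only what shows in the picture. A call takes as long as a camera call. They do not tell look-alikes from the thing itself.
- finder.boxes_of(picture, thing): "position" ([column, row] in pixels, amid what is visible of it).
- finder.pinpoint(picture, thing): "position" ([column, row] in pixels: a listed point, or the origin of a listed thing).
The state is a dict: "time": time; "q": joint angles; "qd": joint speeds; "joint_efforts": joint torques, N m; "ee_pos": TCP position; "tcp_rot": TCP orientation; "wrist_force": force on the tool from outside, world axes, zero at the start; "torque": the same for the moment, N m; "opening": finger opening in m; "grasp_force": force on a finger pad.
Only numpy, scipy, OpenCV 4.12 (cv2) and the standard library are available. Lean on these libraries where they do the work, as an engineer would, in place of code of your own. Each camera call takes 0.05 s, during which the arm holds its last target. There are 200 camera calls.

### The job

The small serving board with the upright grip lies at the bottom of the wooden rack, under a pot stand with a jar standing on it. Draw it straight out through the rack's mouth and throat by its grip, feeling your way so that it is never forced against the rack, leave the pot stand level on the worktop inside the rack with the jar still upright on it and untouched by the robot, then lay the board gently flat in the middle of the chopping board. Leave everything else where it is.

Things in the scene. Friction and masses are not known exactly. Their poses are not given: they have to be found in the camera images.
- rack: dark wooden rack fixed to the worktop. Origin: on the worktop, under the stack; +x into the rack, -x out of its mouth. Two cheeks 128 mm apart inside, 30 mm high, a back rail (inner face x = 51 mm), and across the mouth at x = -50 to -60 mm a keeper bar, 12 to 30 mm above the worktop, that holds the stack back while the board slides under it. More than 18 N between board and rack is too much
- throat (a point): nominal middle of the throat, rack x = -115 mm, on the worktop: two blocks 94 mm apart, 12 mm (x) by 49 by 16 mm high, the ends of a paler yoke round the rack and part of it. The yoke is clamped rigidly up to 14 mm off this point along rack y, either way, unreported. If a board shoulder meets a block (felt as pull, and twist about the upright), ease it sideways until it passes
- board: light wooden serving board, 0.16 kg; body 150 (x) by 90 (y) by 8 mm, square shoulders (2 mm play each side in the throat), 40 mm wide tongue to x = -118 mm. Origin: centre of the body's underside. Starts at rack x about -30 mm, shoulders 3 to 5 mm inside the throat, x along the rack's within 0.02 rad. Clear of the keeper bar past rack x = -135 mm; then it can be lifted out
- grip (a point): middle of the board's upright flat grip, 12 mm thick along board x, 26 mm wide along y, rising from 8 to 63 mm above the board's underside; this point is 45 mm above the underside, at x = -98 mm, y = 0 of the board
- stand: plain wooden pot stand, 88 (x) by 112 (y) by 16 mm, lying on the board's body; origin at the centre of its underside. It drops 8 mm to the worktop once the board is gone. Sliding the loaded board takes 2 to 9 N, more if it is pressed down or the stand is against the keeper bar
- jar: white glazed storage jar with a lid, 62 mm wide, 128 mm tall, 0.16 to 0.35 kg, standing on the pot stand; origin at the centre of its underside
- chopping_board: large wooden chopping board fixed to the worktop, 220 (x) by 280 (y) by 18 mm; origin at the centre of its underside (top is 18 mm above)
- garlic: garlic bulb, 60 mm, lying near the far right corner of the chopping board (bystander; origin at the centre of its underside)
- shaker: glass salt shaker, 44 mm wide, 90 mm tall (bystander; origin at the centre of its underside)
- cork: bottle cork on end, 24 mm wide, 39 mm tall (bystander; origin at the centre of its underside)
- pepper: dark turned pepper mill, 58 mm wide, 170 mm tall (bystander; origin at the centre of its underside)
- mug: mug, 78 mm wide, 101 mm tall (bystander; origin at the centre of its underside)
- spice: small spice jar, 41 mm wide, 85 mm tall (bystander; origin at the centre of its underside)
Mind the look-alikes: they are no part of the job. Leave any green look-alike of the stand alone.

How it is judged:
By the outcome, as a careful person would: the job done as asked, in the order asked, and still so for the second after the job is handed in, with the robot touching nothing.
It also fails if it takes over 72 s, if anything falls off the work surface, if the arm or the gripper's body presses on something with over 40 N, if the wrist force passes 120 N, or if a joint passes its speed limit or range.

## Working session

There is one attempt and no reset: what is moved stays moved. The work goes in short steps, Python scripts to look and compute and a tool call to move; the robot and the scene stay as the last step left them, time stands still between calls to the robot, and variables do not carry over. Pictures are saved under pics/ and viewed, at most 10 in all, crops included, and the job is handed in when it is done.

Besides the shell and the picture viewer there is one more tool, called after "Emit:" by a JSON object that holds its "name" and its "arguments". move_arm: Moves the arm, as the interface text tells. Its arguments: {"type":"object","properties":{"offset":{"type":"array","items":{"type":"array","items":{"type":"number"}}},"twist":{"type":"array","items":{"type":"array","items":{"type":"number"}}},"grip":{"type":"array","items":{"type":"number"}},"force":{"type":"number"}},"required":["offset","twist","grip"]}

```bash
ls; mkdir -p pics
cat > h.py <<'E'
import numpy as np, cv2
from workcell import bot, viewer, finder
from scipy.spatial.transform import Rotation as R
def cam(n,save=None):
    p=viewer.camera(n)
    if save: cv2.imwrite('pics/'+save,p['color'][:,:,::-1])
    return p
def rot(p):
    return R.from_euler('xyz',p['attitude'],degrees=True).as_matrix() if np.size(p['attitude'])==3 else np.array(p['attitude'])
def ray(p,uv):
    f=240/np.tan(np.radians(p['vfov'])/2)
    K=np.array([[f,0,p['cx']],[0,f,p['cy']],[0,0,1.]])
    s=cv2.undistortPoints(np.array([[uv]],float),K,np.array([p['k1'],0,0,0,0.]))[0,0]
    return np.array([s[0],s[1],1.])
def atz(p,uv,z):
    d=rot(p)@ray(p,uv); o=np.array(p['position']); return o+d*(z-o[2])/d[2]
def atd(p,uv):
    u,v=int(round(uv[0])),int(round(uv[1])); w=p['depth'][max(v-1,0):v+2,max(u-1,0):u+2]; w=w[w>0]
    return np.array(p['position'])+rot(p)@ray(p,uv)*np.median(w) if w.size else None
def proj(p,X):
    f=240/np.tan(np.radians(p['vfov'])/2)
    c=rot(p).T@(np.asarray(X)-p['position']); s=c[:2]/c[2]; s=s*(1+p['k1']*(s@s)); return f*s+[p['cx'],p['cy']]
E
python3 - <<'E'
from h import *
np.set_printoptions(precision=4,suppress=True)
for n in('scene','top'):
    p=cam(n,n+'0.png'); print(n,p['position'],p['attitude'],p['vfov'],p['cx'],p['cy'],p['k1'])
    for t in 'rack throat board grip stand jar chopping_board garlic shaker cork pepper mug spice'.split():
        for r in finder.pinpoint(p,t)[:2]:
            uv=r['position']; print(t,round(r['p'],2),np.round(uv,1),atz(p,uv,{'grip':.045,'stand':.008,'jar':.024}.get(t,0)),atd(p,uv))
print(bot.get_obs())
E
```

```text
pics
scene [0.1186 0.7167 0.7761] [-129.9152    0.5899 -151.8278] 46.94327928455628 312.9629176548033 236.0424402401826 -0.017308564720480358
rack 0.81 [233.2 292.7] [ 0.6205  0.1267 -0.    ] [0.6019 0.1486 0.0288]
throat 0.94 [282.3 270.5] [0.5674 0.0279 0.    ] [0.5639 0.0333 0.0061]
board 0.77 [241.7 286.5] [0.6153 0.1047 0.    ] [0.5922 0.1332 0.0361]
grip 0.7 [281.9 253.8] [0.5666 0.0268 0.045 ] [0.5687 0.0236 0.0416]
grip 0.59 [242.4 284.6] [0.5881 0.1354 0.045 ] [0.5917 0.1309 0.0393]
stand 0.62 [226.5 292. ] [0.6279 0.1372 0.008 ] [0.6131 0.154  0.0303]
stand 0.6 [396.6 285.8] [ 0.3427 -0.0309  0.008 ] [ 0.3409 -0.025   0.014 ]
jar 0.91 [229.4 283.4] [0.6257 0.1276 0.024 ] [0.6039 0.153  0.0564]
jar 0.32 [267.6 388.8] [0.4346 0.2965 0.024 ] [0.4356 0.2951 0.0216]
chopping_board 0.64 [365.1 194.6] [ 0.5258 -0.2918  0.    ] [ 0.5171 -0.2703  0.0166]
garlic 0.79 [354.8 164.9] [ 0.603  -0.3998  0.    ] [ 0.5933 -0.3777  0.0154]
shaker 0.7 [265.9 385. ] [0.4511 0.2781 0.    ] [0.4379 0.2955 0.0309]
cork 0.7 [346.5 359.5] [0.3553 0.1688 0.    ] [0.3528 0.1746 0.0082]
pepper 0.67 [2
[... 1460 characters left out ...]
.38 [241.5 308.6] [0.3588 0.1569 0.    ] [0.3585 0.1556 0.008 ]
mug 0.61 [372.1 177.7] [ 0.7397 -0.2038  0.    ] [ 0.7373 -0.2031  0.0078]
spice 0.71 [295.  172.4] [0.7519 0.019  0.    ] [0.7306 0.0146 0.0682]
{'time': 1.4, 'q': array([-64.6861,   4.9807,  10.0766,  95.0992,  -0.0003,  89.9991]), 'qd': array([-0.0812,  0.0265,  0.0382, -0.0661,  0.0302,  0.0468]), 'joint_efforts': array([  0.0004, -52.0098,  46.4859,   0.0017,  -0.    ,  -0.    ]), 'ee_pos': array([ 0.2352, -0.4972,  0.2533]), 'tcp_rot': array([-179.9968,    0.0003,   25.3148]), 'wrist_force': array([ 0.1485,  0.1518, -0.0477]), 'torque': array([-0.0243,  0.0056, -0.0109]), 'grasp_force': 0.0, 'opening': 0.08521994577545934}
```

Run:
```python
import cv2
a=cv2.imread('pics/scene0.png')[200:350,170:350]; cv2.imwrite('pics/c1.png',cv2.resize(a,(720,600),interpolation=cv2.INTER_CUBIC))
a=cv2.imread('pics/top0.png')[170:270,220:340]; cv2.imwrite('pics/c2.png',cv2.resize(a,(720,600),interpolation=cv2.INTER_CUBIC))
```

```text
(no output)
```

View pics/scene0.png

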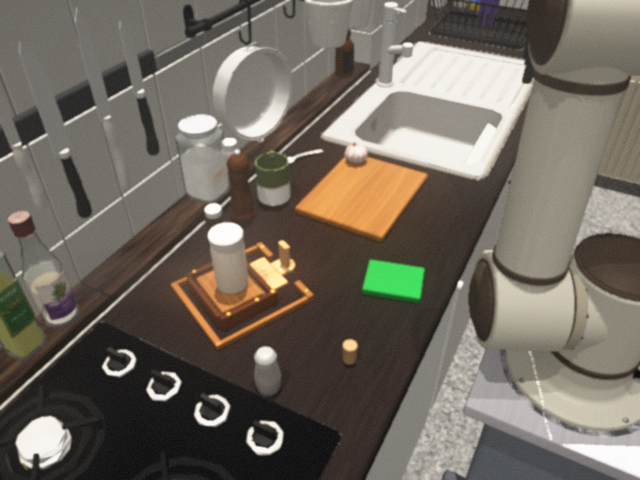

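View pics/c1.png

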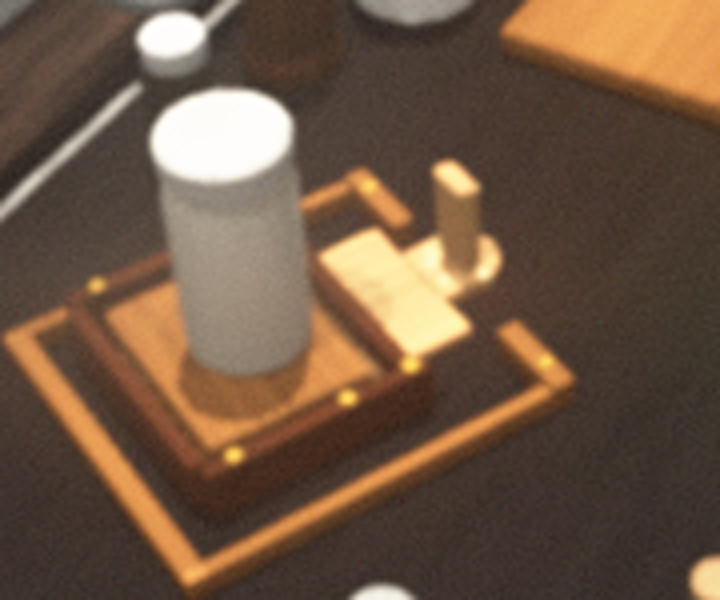

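View pics/c2.png

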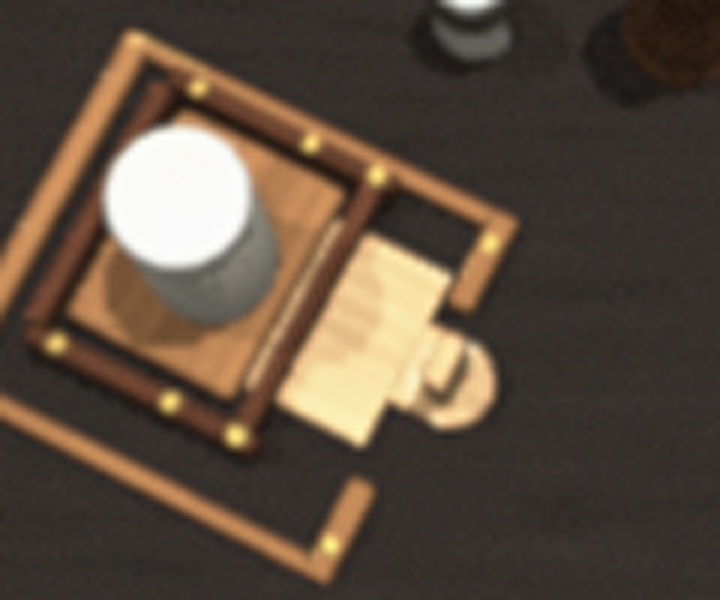

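Run:
```python
from h import *
np.set_printoptions(precision=4,suppress=True)
p=cam('top'); q=cam('scene')
F=lambda c:((c[0]+.5)/6-.5+220,(c[1]+.5)/6-.5+170)
G=lambda c:((c[0]+.5)/4-.5+170,(c[1]+.5)/4-.5+200)
P={}
for n,c,z in [('Ain',(466,303),.016),('Aout',(515,216),.016),('Bin',(361,482),.016),('Bout',(325,580),.016),('S1',(452,280),.008),('S2',(362,445),.008),('T1',(372,236),.008),('T2',(280,400),.008),
 ('pinA',(378,175),.03),('pinB',(236,435),.03),('pinA2',(198,88),.03),('pinB2',(56,343),.03),('bA',(491,243),.016),('bB',(330,545),.016),('gripA',(436,332),.063),('gripB',(464,345),.063),('gripC',(440,395),.063),('gripD',(428,385),.063)]:
    P[n]=atz(p,F(c),z); print('top',n,P[n])
for n,c,z in [('Ain',(405,222),.016),('Bin',(505,325),.016),('bA',(370,186),.016),('bB',(546,361),.016),('pinB',(411,366),.03),('pinB2',(233,455),.03),('pinA2',(97,286),.03),('gripTop',(455,177),.063),('S2',(470,327),.008),('S1',(377,229),.008)]:
    X=atz(q,G(c),z); print('scene',n,X,P.get(n))
for a,b in [('bB','bA'),('S2','S1'),('T2','T1'),('pinB','pinA'),('pinB2','pinA2'),('Bout','Aout'),('pinA','pinA2'),('pinB','pinB2')]:
    d=P[b]-P[a]; print(a,b,np.linalg.norm(d),np.degrees(np.arctan2(d[1],d[0])))
# grip points from depth
for nm,c,w in(('top',p,30),('scene',q,40)):
    pts=[]
    u0,v0=proj(c,[.57,.024,.045]).round().astype(int)
    for v in range(v0-w//2,v0+w//2):
        for u in range(u0-w//2,u0+w//2):
            X=atd(c,(u,v))
            if X is not None and .052<X[2]<.08: pts.append(X)
    pts=np.array(pts); print(nm,len(pts),len(pts) and (pts.mean(0),pts.min(0),pts.max(0)))
    if len(pts)>4:
        r=cv2.minAreaRect((pts[:,:2]*1000).astype(np.float32)); print(r)
```

```text
top Ain [0.6077 0.0079 0.016 ]
top Aout [ 0.6498 -0.0141  0.016 ]
top Bin [0.5222 0.0543 0.016 ]
top Bout [0.4763 0.0695 0.016 ]
top S1 [0.6203 0.0152 0.008 ]
top S2 [0.5409 0.0551 0.008 ]
top T1 [0.641  0.0536 0.008 ]
top T2 [0.5616 0.0942 0.008 ]
top pinA [0.6651 0.0498 0.03  ]
top pinB [0.541  0.1114 0.03  ]
top pinA2 [0.7061 0.1359 0.03  ]
top pinB2 [0.5828 0.1968 0.03  ]
top bA [ 0.6366 -0.0031  0.016 ]
top bB [0.4926 0.0678 0.016 ]
top gripA [0.584  0.0184 0.063 ]
top gripB [0.5782 0.0056 0.063 ]
top gripC [0.5551 0.0158 0.063 ]
top gripD [0.5596 0.0213 0.063 ]
scene Ain [0.6025 0.0134 0.016 ] [0.6077 0.0079 0.016 ]
scene Bin [0.5196 0.0552 0.016 ] [0.5222 0.0543 0.016 ]
scene bA [ 0.6336 -0.0022  0.016 ] [ 0.6366 -0.0031  0.016 ]
scene bB [0.49   0.0675 0.016 ] [0.4926 0.0678 0.016 ]
scene pinB [0.5379 0.1118 0.03  ] [0.541  0.1114 0.03  ]
scene pinB2 [0.58  0.197 0.03 ] [0.5828 0.1968 0.03  ]
scene pinA2 [0.7032 0.1366 0.03  ] [0.7061 0.1359 0.03  ]
scene gripTop [0.5681 0.017  0.063 ] None
scene S2 [0.5385 0.0575 0.008 ] [0.5409 0.0551 0.008 ]
scene S1 [0.6176 0.0174 0.008 ] [0.6203 0.0152 0.008 ]
bB bA 0.1605102349867064 -26.20672669388618
S2 S1 0.08887758438490817 -26.696028488718916
T2 T1 0.08918724196054155 -27.115783549454697
pinB pinA 0.13856712431954993 -26.39530351985732
pinB2 pinA2 0.1374868836973771 -26.296503005781787
Bout Aout 0.19259936330040778 -25.73590450958439
pinA pinA2 0.09540520104577123 64.55651989365548
pinB pinB2 0.09515629205423448 63.9084065311527
top 45 (array([0.5701, 0.0147, 0.0613]), array([0.5592, 0.0055, 0.0558]), array([0.5815, 0.0241, 0.0638]))
((570.6507568359375, 15.295391082763672), (12.127842903137207, 25.575809478759766), 64.82608795166016)
scene 78 (array([0.5679, 0.0191, 0.0584]), array([0.5568, 0.0075, 0.0522]), array([0.5817, 0.0261, 0.0622]))
((568.8794555664062, 17.213924407958984), (11.151662826538086, 25.29079246520996), 64.67678833007812)
```

Emit:
{"name": "move_arm", "arguments": {"offset": [[0,0,0],[0,0,0],[0,0,0],[0,0,0],[0,0,0]], "twist": [[0,0,0.15],[0,0,0.15],[0,0,0.15],[0,0,0.15],[0,0,0.15]], "grip": [0.6,0.6,0.6,0.6,0.6], "force": 40}}

```text
time: 2.0
ee_pos: [0.2352, -0.4972, 0.2533]
tcp_rot: [-180.0, 0.0, -18.0]
wrist_force: [0.2, -0.4, 0.6]
opening: 0.0513
grasp_force: 0.0
```

Emit:
{"name": "move_arm", "arguments": {"offset": [[0,0,0],[0.6,-4.5,0],[0.6,-4.5,0],[0.6,-4.5,0],[0.6,-4.5,0]], "twist": [[0,0,0.147],[0,0,0],[0,0,0],[0,0,0],[0,0,0]], "grip": [0.6,0.6,0.6,0.6,0.6]}}

```text
time: 2.5
ee_pos: [0.3364, -0.3446, 0.2533]
tcp_rot: [180.0, -0.0, -26.1]
wrist_force: [1.4, -0.6, 0.2]
opening: 0.0514
grasp_force: 0.0
```

Emit:
{"name": "move_arm", "arguments": {"offset": [[0.6,-4.5,0],[0.6,-4.5,0],[0.6,-4.5,0],[0.6,-4.5,0],[0.6,-4.5,0]], "twist": [[0,0,0],[0,0,0],[0,0,0],[0,0,0],[0,0,0]], "grip": [0.6,0.6,0.6,0.6,0.6]}}

```text
time: 3.0
ee_pos: [0.4485, -0.1853, 0.2538]
tcp_rot: [-178.5, -0.0, -23.1]
wrist_force: [0.1, -1.0, -0.1]
opening: 0.0511
grasp_force: 0.0
```

Emit:
{"name": "move_arm", "arguments": {"offset": [[0.5,-4,0],[0.5,-4,0],[0.5,-4,0],[0.3,-3,0],[0,0,0]], "twist": [[0,0,0],[0,0,0],[0,0,0],[0,0,0],[0,0,0]], "grip": [0.6,0.6,0.6,0.6,0.6]}}

```text
time: 3.5
ee_pos: [0.4923, -0.1285, 0.2608]
tcp_rot: [-175.2, 0.1, -17.1]
wrist_force: [-0.7, -1.8, 0.5]
opening: 0.0518
grasp_force: 0.0
```

Emit:
{"name": "move_arm", "arguments": {"offset": [[0,0,0]], "twist": [[0,0,0]], "grip": [0.6]}}

```text
time: 3.6
ee_pos: [0.4915, -0.1296, 0.2606]
tcp_rot: [-175.2, 0.1, -17.2]
wrist_force: [0.6, 1.0, 0.2]
opening: 0.0511
grasp_force: 0.0
```

```bash
python3 -c "
from h import *
o=bot.get_obs();print(o['q'],o['ee_pos'],o['tcp_rot'],o['joint_efforts'],o['wrist_force'])"
```

```text
[-17.23366353  -0.59131372   5.05295352  95.71967594   4.77160035
 179.94452385] [ 0.4915446  -0.12956927  0.26063937] [-1.75228329e+02  7.07939410e-02 -1.71783796e+01] [ 7.00444188e-01 -4.54793000e+01  4.66743600e+01 -1.93451042e-02
  3.45760770e-01  2.50865751e-04] [0.57226324 0.97770502 0.17282507]
```

Emit:
{"name": "move_arm", "arguments": {"offset": [[0,0,0],[0,0,0],[0,0,0],[0,0,0],[0,0,0]], "twist": [[0,0,-0.15],[0,0,-0.15],[0,0,-0.15],[0,0,-0.15],[0,0,-0.15]], "grip": [0.6,0.6,0.6,0.6,0.6]}}

```text
time: 4.1
ee_pos: [0.4911, -0.1301, 0.2607]
tcp_rot: [-176.5, -3.2, 26.0]
wrist_force: [-0.1, -0.5, -0.4]
opening: 0.0518
grasp_force: 0.0
```

Emit:
{"name": "move_arm", "arguments": {"offset": [[0,0,0],[0,0,0],[0,0,0],[0,0,0],[0,0,0]], "twist": [[0,0,-0.15],[0,0,-0.15],[0,0,-0.15],[0,0,-0.15],[0,0,-0.15]], "grip": [0.6,0.6,0.6,0.6,0.6]}}

```text
time: 4.6
ee_pos: [0.4911, -0.1302, 0.2607]
tcp_rot: [-179.6, -4.8, 69.0]
wrist_force: [-0.4, -0.2, 0.6]
opening: 0.0515
grasp_force: 0.0
```

Emit:
{"name": "move_arm", "arguments": {"offset": [[0,0,0],[0,0,0],[0,0,0],[0,0,0],[0,0,0]], "twist": [[0,0,-0.15],[0,0,-0.15],[0,0,-0.15],[0,0,-0.15],[0,0,-0.15]], "grip": [0.6,0.6,0.6,0.6,0.6]}}

```text
time: 5.1
ee_pos: [0.4911, -0.1302, 0.2607]
tcp_rot: [177.0, -3.7, 112.1]
wrist_force: [0.4, 0.0, 0.6]
opening: 0.0515
grasp_force: 0.0
```

Emit:
{"name": "move_arm", "arguments": {"offset": [[0,0,0],[0,0,0],[0,0,0],[0,0,0],[0,0,0]], "twist": [[0,0,-0.15],[0,0,-0.15],[0,0,-0.15],[0,0,-0.15],[0,0,0]], "grip": [0.6,0.6,0.6,0.6,0.6]}}

```text
time: 5.6
ee_pos: [0.4912, -0.1301, 0.2607]
tcp_rot: [175.4, -1.4, 146.2]
wrist_force: [0.8, -0.7, 0.2]
opening: 0.0511
grasp_force: 0.0
```

```bash
cat > plan.py <<'E'
import sys; from h import *
np.set_printoptions(precision=3,suppress=True)
o=bot.get_obs(); M=R.from_euler('xyz',o['tcp_rot'],degrees=True)
x,y,z,yaw=map(float,sys.argv[1:5])
print(o['ee_pos'],o['tcp_rot'],o['q'],o['wrist_force'],o['torque'],o['time'])
T=R.from_euler('xyz',[180,0,yaw],degrees=True)
print('offset cm',M.inv().apply(np.array([x,y,z])-o['ee_pos'])*100,'twist',(M.inv()*T).as_rotvec(),'offset after turn',T.inv().apply(np.array([x,y,z])-o['ee_pos'])*100)
E
python3 plan.py .5695 .016 .15 153.9
```

```text
[ 0.491 -0.13   0.261] [175.439  -1.416 146.231] [-17.303  -0.634   5.018  95.715   4.775  16.52 ] [ 0.805 -0.675  0.179] [-0.05   0.061 -0.059] 5.6
offset cm [ 1.334 15.562 12.384] twist [ 0.081 -0.019 -0.135] offset after turn [-0.607 16.565 11.071]
```

Emit:
{"name": "move_arm", "arguments": {"offset": [[0,0,0],[0,4,2.5],[-0.2,4,2.5],[-0.2,4,2.5],[-0.2,4.5,3.5]], "twist": [[0.081,-0.019,-0.135],[0,0,0],[0,0,0],[0,0,0],[0,0,0]], "grip": [0.6,0.6,0.6,0.6,0.6]}}

```text
time: 6.1
ee_pos: [0.5688, 0.0121, 0.1556]
tcp_rot: [179.7, -0.0, 153.1]
wrist_force: [0.2, -0.6, 0.5]
opening: 0.0513
grasp_force: 0.0
```

Emit:
{"name": "move_arm", "arguments": {"offset": [[0,0,0]], "twist": [[0,0,0]], "grip": [0.6]}}

```text
time: 6.2
ee_pos: [0.5676, 0.0141, 0.1507]
tcp_rot: [179.9, -0.4, 153.3]
wrist_force: [-0.8, -0.6, 0.3]
opening: 0.0509
grasp_force: 0.0
```

```bash
python3 plan.py .5695 .016 .05 153.9
python3 - <<'E'
from h import *
p=cam('scene','a.png');a=p['color'][140:340,150:390,::-1]; cv2.imwrite('pics/a.png',cv2.resize(a,(720,600),interpolation=cv2.INTER_CUBIC))
E
```

```text
[0.568 0.014 0.151] [179.861  -0.424 153.314] [ 1.27   6.866  0.785 84.229  0.322 27.956] [-0.8   -0.647  0.265] [-0.022  0.055 -0.055] 6.2
offset cm [-0.161  0.236 10.073] twist [ 0.002 -0.007 -0.01 ] offset after turn [-0.089  0.26  10.074]
```

View pics/a.png

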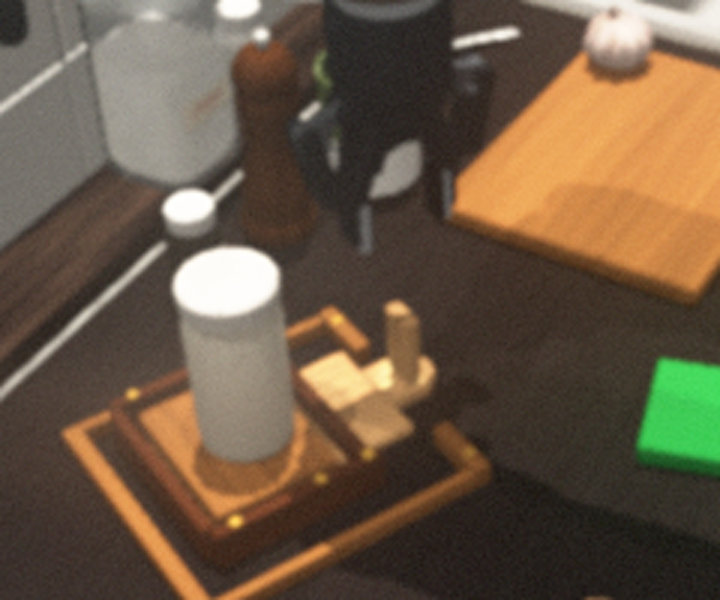

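Emit:
{"name": "move_arm", "arguments": {"offset": [[-0.1,0.26,2],[0,0,3],[0,0,3],[0,0,2],[0,0,0]], "twist": [[0.002,-0.007,-0.01],[0,0,0],[0,0,0],[0,0,0],[0,0,0]], "grip": [0.6,0.6,0.6,0.6,0.6]}}

```text
time: 6.75
ee_pos: [0.569, 0.0118, 0.0539]
tcp_rot: [180.0, 0.1, 153.8]
wrist_force: [-0.3, -0.6, 0.5]
opening: 0.0512
grasp_force: 0.0
```

```bash
python3 plan.py .5695 .016 .05 153.9
```

```text
[0.569 0.012 0.054] [179.952   0.129 153.761] [ 1.201  8.331 -8.369 73.164 -0.017 27.44 ] [-0.323 -0.552  0.539] [-0.009  0.044  0.01 ] 6.75
offset cm [0.14  0.394 0.386] twist [ 0.001  0.002 -0.002] offset after turn [0.139 0.394 0.386]
```

Emit:
{"name": "move_arm", "arguments": {"offset": [[0.1,0.35,0.3],[0,0,0],[0,0,0]], "twist": [[0,0,0],[0,0,0],[0,0,0]], "grip": [0.6,0.6,0.6]}}

```text
time: 7.05
ee_pos: [0.5721, 0.0166, 0.0543]
tcp_rot: [179.8, 0.4, 154.0]
wrist_force: [0.1, 0.3, -0.6]
opening: 0.0512
grasp_force: 0.0
```

```bash
python3 plan.py .5695 .016 .05 153.9
python3 - <<'E'
from h import *
q=cam('scene')
for c,w in((q,44),):
    pts=[]
    u0,v0=proj(c,[.57,.017,.045]).round().astype(int)
    a=q['color'][v0-40:v0+40,u0-48:u0+48,::-1]; cv2.imwrite('pics/b.png',cv2.resize(a,(720,600),interpolation=cv2.INTER_CUBIC))
E
```

```text
[0.572 0.017 0.054] [179.787   0.422 153.969] [ 1.661  8.422 -8.22  72.886 -0.008 27.692] [ 0.12   0.343 -0.604] [ 0.005  0.057 -0.024] 7.05
offset cm [ 0.209 -0.164  0.428] twist [0.004 0.007 0.001] offset after turn [ 0.205 -0.162  0.43 ]
```

View pics/b.png

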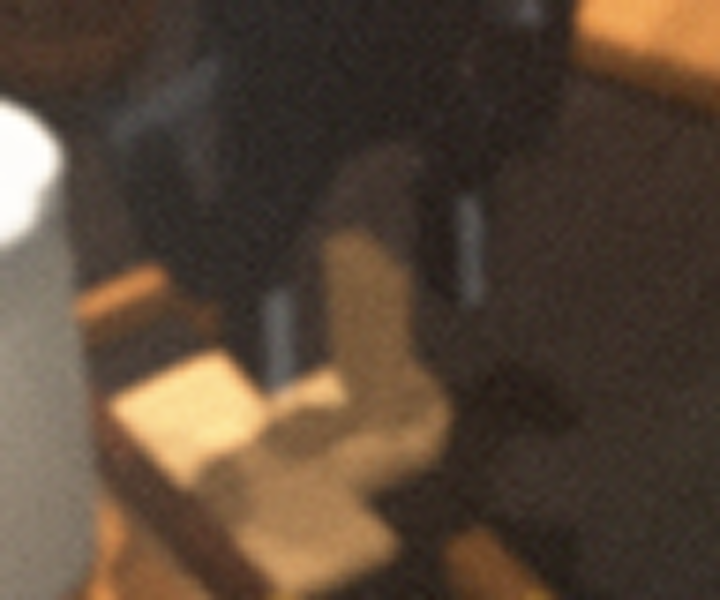

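Emit:
{"name": "move_arm", "arguments": {"offset": [[0.15,-0.1,0.4],[0,0,0],[0,0,0]], "twist": [[0,0,0],[0,0,0],[0,0,0]], "grip": [0.4,0.2,0.2]}}

```text
time: 7.4
ee_pos: [0.5693, 0.0164, 0.0486]
tcp_rot: [179.8, 0.3, 154.0]
wrist_force: [1.1, -0.3, 0.6]
opening: 0.0172
grasp_force: 0.0
```

Emit:
{"name": "move_arm", "arguments": {"offset": [[0,0,0],[0,0,0],[0,0,0]], "twist": [[0,0,0],[0,0,0],[0,0,0]], "grip": [0,0,0], "force": 50}}

```text
time: 7.7
ee_pos: [0.5695, 0.0163, 0.0488]
tcp_rot: [179.9, 0.3, 154.0]
wrist_force: [-1.1, -1.2, 2.2]
opening: 0.0115
grasp_force: 49.5
```

```bash
python3 plan.py .5695 .016 .05 153.9
```

```text
[0.57  0.016 0.049] [179.861   0.314 153.995] [ 1.647  8.373 -8.897 72.387 -0.022 27.651] [-1.051 -1.247  2.193] [-0.393  0.239 -0.097] 7.7
offset cm [-0.012 -0.024 -0.122] twist [0.002 0.005 0.002] offset after turn [-0.011 -0.025 -0.122]
```

Emit:
{"name": "move_arm", "arguments": {"offset": [[0.15,0,0],[0.15,0,0],[0.15,0,0],[0.15,0,0],[0,0,0]], "twist": [[0,0,0],[0,0,0],[0,0,0],[0,0,0],[0,0,0]], "grip": [0,0,0,0,0]}}

```text
time: 8.2
ee_pos: [0.564, 0.0192, 0.0488]
tcp_rot: [179.8, 0.3, 154.0]
wrist_force: [2.9, -1.0, 0.9]
opening: 0.0114
grasp_force: 49.4
```

```bash
python3 plan.py .5695 .016 .05 153.9
```

```text
[0.564 0.019 0.049] [179.829   0.315 154.014] [ 1.948  7.642 -9.71  72.29   0.003 27.933] [ 2.915 -0.984  0.876] [-0.42 -0.27 -0.25] 8.2
offset cm [-0.631 -0.048 -0.116] twist [0.003 0.006 0.002] offset after turn [-0.631 -0.047 -0.119]
```

Emit:
{"name": "move_arm", "arguments": {"offset": [[0.15,0,0],[0.15,0,0],[0.15,0,0],[0.15,0,0],[0,0,0]], "twist": [[0,0,0],[0,0,0],[0,0,0],[0,0,0],[0,0,0]], "grip": [0,0,0,0,0]}}

```text
time: 8.7
ee_pos: [0.5588, 0.0218, 0.0488]
tcp_rot: [179.8, 0.3, 154.0]
wrist_force: [3.6, -0.7, 0.2]
opening: 0.0111
grasp_force: 49.5
```

```bash
python3 plan.py .5695 .016 .05 153.9
python3 - <<'E'
from h import *
for n in('scene','top'):
    c=cam(n); u0,v0=proj(c,[.57,.03,.02]).round().astype(int)
    a=c['color'][v0-30:v0+30,u0-36:u0+36,::-1]; cv2.imwrite(f'pics/d{n}.png',cv2.resize(a,(480,400),interpolation=cv2.INTER_CUBIC)); print(u0,v0)
a=np.hstack([cv2.imread('pics/dscene.png')[:,40:440],cv2.imread('pics/dtop.png')[:,40:440]]); cv2.imwrite('pics/d.png',a)
E
```

```text
[0.559 0.022 0.049] [179.822   0.336 154.001] [  2.234   6.939 -10.487  72.193  -0.002  28.232] [ 3.589 -0.731  0.244] [-0.406 -0.687 -0.48 ] 8.7
offset cm [-1.213 -0.052 -0.113] twist [0.003 0.006 0.002] offset after turn [-1.212 -0.051 -0.12 ]
280 263
289 233
```

View pics/d.png

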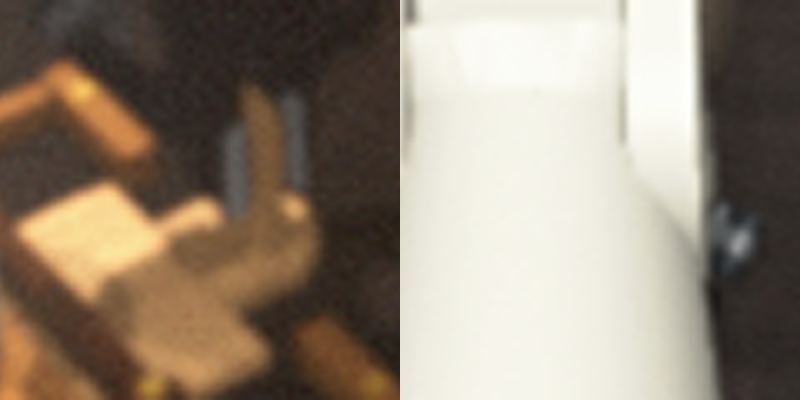

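Run:
```python
from h import *
np.set_printoptions(precision=4,suppress=True)
c=cam('scene'); o=np.array([.6015,.0808])-.0015*np.array([1,0]); a=np.radians(63.9); e=np.array([[np.cos(a),np.sin(a)],[-np.sin(a),np.cos(a)]])
for n,(x,y),z in [('S1',(105,183),.008),('S2',(270,352),.008),('bA',(83,88),.016),('Ain',(140,150),.016),('Bin',(305,330),.016),('bB',(377,385),.016)]:
    X=atz(c,((x+40+.5)/6.667-.5+280-36,(y+.5)/6.667-.5+263-30),z)[:2]; print(n,X,e@(X-o)*1000)
```

```text
S1 [0.6098 0.0242] [-46.4646 -33.7043]
S2 [0.5277 0.0644] [-46.5163  57.6883]
bA [ 0.6344 -0.0031] [-60.1998 -67.8354]
Ain [0.6031 0.0136] [-58.9907 -32.3756]
Bin [0.5189 0.0586] [-55.6104  63.0417]
bB [0.4895 0.0685] [-59.6539  93.8656]
```

Emit:
{"name": "move_arm", "arguments": {"offset": [[0.12,0,0],[0,-0.2,0],[0,-0.2,0],[0,-0.1,0],[0,0,0]], "twist": [[0,0,0],[0,0,0],[0,0,0],[0,0,0],[0,0,0]], "grip": [0,0,0,0,0], "force": 70}}

```text
time: 9.35
ee_pos: [0.5556, 0.0185, 0.0488]
tcp_rot: [179.7, 0.3, 154.1]
wrist_force: [4.3, 3.5, 1.7]
opening: 0.0113
grasp_force: 68.8
```

```bash
python3 plan.py .5695 .016 .05 153.9
```

```text
[0.556 0.018 0.049] [179.746   0.296 154.05 ] [  1.862   6.497 -10.97   72.153   0.086  27.811] [4.315 3.455 1.666] [ 0.342 -0.667 -0.309] 9.35
offset cm [-1.354  0.386 -0.108] twist [0.004 0.005 0.003] offset after turn [-1.352  0.389 -0.117]
```

Emit:
{"name": "move_arm", "arguments": {"offset": [[0,-0.1,0],[0,-0.1,0],[0,-0.1,0],[0,-0.1,0],[0,0,0]], "twist": [[0,0,0],[0,0,0],[0,0,0],[0,0,0],[0,0,0]], "grip": [0,0,0,0,0]}}

```text
time: 9.85
ee_pos: [0.5539, 0.015, 0.0488]
tcp_rot: [179.7, 0.3, 154.1]
wrist_force: [4.4, 4.7, 1.7]
opening: 0.0113
grasp_force: 68.7
```

```bash
python3 plan.py .5695 .016 .05 153.9
```

```text
[0.554 0.015 0.049] [179.738   0.295 154.061] [  1.504   6.25  -11.238  72.128   0.097  27.443] [4.374 4.689 1.718] [ 0.444 -0.712 -0.316] 9.85
offset cm [-1.357  0.773 -0.106] twist [0.005 0.005 0.003] offset after turn [-1.354  0.776 -0.116]
```

Emit:
{"name": "move_arm", "arguments": {"offset": [[0,-0.15,0],[0,-0.15,0],[0,-0.15,0],[0,-0.15,0],[0,0,0]], "twist": [[0,0,0],[0,0,0],[0,0,0],[0,0,0],[0,0,0]], "grip": [0,0,0,0,0]}}

```text
time: 10.35
ee_pos: [0.5515, 0.0105, 0.0489]
tcp_rot: [179.6, 0.3, 154.1]
wrist_force: [5.6, 10.4, 1.2]
opening: 0.0114
grasp_force: 68.7
```

```bash
python3 plan.py .5695 .016 .05 153.9
```

```text
[0.551 0.011 0.049] [179.634   0.271 154.127] [  0.996   5.884 -11.635  72.073   0.204  26.869] [ 5.634 10.41   1.225] [ 1.373 -0.871  0.018] 10.35
offset cm [-1.384  1.28  -0.1  ] twist [0.006 0.005 0.004] offset after turn [-1.379  1.285 -0.115]
```

Run:
```python
from h import *
c=cam('scene')
a=c['color'][220:310,205:325,::-1]; cv2.imwrite('pics/e.png',cv2.resize(a,(800,600),interpolation=cv2.INTER_CUBIC))
```

```text
(no output)
```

View pics/e.png

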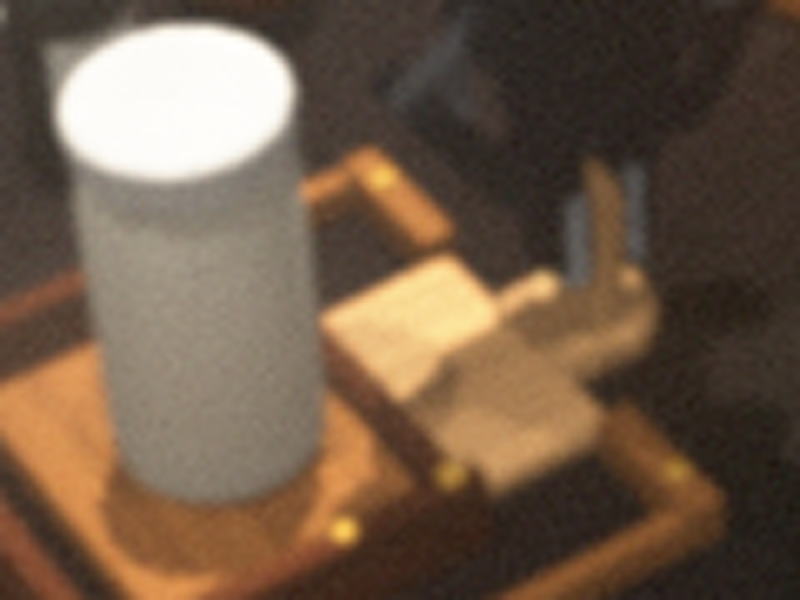

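Run:
```python
from h import *
np.set_printoptions(precision=4,suppress=True)
c=cam('scene'); o=np.array([.600,.0808]); a=np.radians(63.9); e=np.array([[np.cos(a),np.sin(a)],[-np.sin(a),np.cos(a)]])
for n,(x,y),z in [('S1',(452,256),.008),('S2',(608,412),.008),('bA',(380,177),.016),('Ain mid',(440,240),.016),('Ain corner',(425,248),.016),('Bin',(607,420),.016),('Bin2',(632,405),.016),('bB',(679,470),.016),('pin',(452,475),.03),('standback?',(100,345),.024)]:
    X=atz(c,((x+.5)/6.667-.5+205,(y+.5)/6.667-.5+220),z)[:2]; print(n,X,e@(X-o)*1000-[55,0])
```

```text
S1 [0.6002 0.0121] [-116.5727  -30.3918]
S2 [0.5233 0.0496] [-116.7956   55.1147]
bA [ 0.6347 -0.0017] [-113.8438  -67.4434]
Ain mid [0.6023 0.0149] [-113.1616  -31.0748]
Ain corner [0.6045 0.0202] [-107.4571  -30.699 ]
Bin [0.5177 0.0595] [-110.3003   64.5255]
Bin2 [0.5143 0.0507] [-119.7374   63.7231]
bB [0.4893 0.0677] [-115.502    93.6557]
pin [0.5383 0.1111] [-54.9332  68.685 ]
standback? [0.6623 0.1087] [ -2.501  -43.7105]
```

Emit:
{"name": "move_arm", "arguments": {"offset": [[0.12,0,0],[0,-0.1,0],[0,-0.1,0],[0,0,0]], "twist": [[0,0,0],[0,0,0],[0,0,0],[0,0,0]], "grip": [0,0,0,0]}}

```text
time: 10.85
ee_pos: [0.5493, 0.0088, 0.0488]
tcp_rot: [179.7, 0.3, 154.1]
wrist_force: [5.2, 6.7, 1.4]
opening: 0.0114
grasp_force: 69.1
```

```bash
cat >> plan.py <<'E'
a=np.radians(63.9);e=np.array([[np.cos(a),np.sin(a)],[-np.sin(a),np.cos(a)]])
print('rack F',e@o['wrist_force'][:2],'Tz',o['torque'][2])
E
python3 plan.py .5695 .016 .05 153.9
```

```text
[0.549 0.009 0.049] [179.689   0.273 154.104] [  0.846   5.62  -11.924  72.072   0.155  26.741] [5.214 6.692 1.432] [ 0.916 -0.696 -0.038] 10.85
offset cm [-1.5    1.527 -0.102] twist [0.005 0.005 0.004] offset after turn [-1.494  1.531 -0.117]
rack F [ 8.304 -1.738] Tz -0.03813300371150723
```

Passing easier now (8 N). Continue at small steps.

Emit:
{"name": "move_arm", "arguments": {"offset": [[0,-0.2,0],[0,-0.2,0],[0,-0.2,0],[0,-0.2,0],[0,0,0]], "twist": [[0,0,0],[0,0,0],[0,0,0],[0,0,0],[0,0,0]], "grip": [0,0,0,0,0]}}

```text
time: 11.35
ee_pos: [0.5457, 0.0017, 0.0488]
tcp_rot: [179.7, 0.3, 154.1]
wrist_force: [5.3, 7.2, 2.7]
opening: 0.0111
grasp_force: 69.2
```

```bash
python3 plan.py .5695 .016 .05 153.9
```

```text
[0.546 0.002 0.049] [179.684   0.259 154.116] [  0.095   5.135 -12.446  72.048   0.171  25.978] [5.34  7.192 2.731] [ 0.928 -0.608  0.024] 11.35
offset cm [-1.516  2.327 -0.097] twist [0.006 0.005 0.004] offset after turn [-1.507  2.332 -0.117]
rack F [ 8.808 -1.631] Tz 0.024159109766103002
```

Emit:
{"name": "move_arm", "arguments": {"offset": [[0,-0.3,0],[0,-0.3,0],[0,-0.3,0],[0,-0.3,0],[0,-0.3,0]], "twist": [[0,0,0],[0,0,0],[0,0,0],[0,0,0],[0,0,0]], "grip": [0,0,0,0,0]}}

```text
time: 11.85
ee_pos: [0.5394, -0.0113, 0.0488]
tcp_rot: [179.6, 0.3, 154.2]
wrist_force: [4.4, 10.0, 2.0]
opening: 0.0117
grasp_force: 69.1
```

```bash
python3 plan.py .5695 .016 .05 153.9
```

```text
[ 0.539 -0.011  0.049] [179.628   0.259 154.153] [ -1.315   4.279 -13.361  71.969   0.231  24.532] [ 4.449 10.032  1.985] [ 1.386 -0.702  0.096] 11.85
offset cm [-1.523  3.774 -0.086] twist [0.007 0.005 0.004] offset after turn [-1.505  3.78  -0.117]
rack F [10.967  0.418] Tz 0.09602490985912868
```

Emit:
{"name": "move_arm", "arguments": {"offset": [[0.08,-0.1,0],[0,-0.25,0],[0,-0.25,0],[0,-0.25,0],[0,0,0]], "twist": [[0,0,0],[0,0,0],[0,0,0],[0,0,0],[0,0,0]], "grip": [0,0,0,0,0]}}

```text
time: 12.35
ee_pos: [0.5347, -0.0192, 0.0488]
tcp_rot: [179.7, 0.3, 154.1]
wrist_force: [4.0, 6.7, 3.3]
opening: 0.0113
grasp_force: 69.3
```

```bash
python3 plan.py .5695 .016 .05 153.9
```

```text
[ 0.535 -0.019  0.049] [179.688   0.264 154.112] [ -2.144   3.705 -13.968  71.96    0.179  23.744] [3.999 6.722 3.291] [ 0.872 -0.496  0.064] 12.35
offset cm [-1.596  4.687 -0.084] twist [0.005 0.005 0.004] offset after turn [-1.578  4.692 -0.117]
rack F [ 7.796 -0.634] Tz 0.06393682340398951
```

Emit:
{"name": "move_arm", "arguments": {"offset": [[0.02,-0.35,0],[0.02,-0.35,0],[0,-0.35,0],[0,-0.35,0],[0,0,0]], "twist": [[0,0,0],[0,0,0],[0,0,0],[0,0,0],[0,0,0]], "grip": [0,0,0,0,0]}}

```text
time: 12.85
ee_pos: [0.5282, -0.0315, 0.0488]
tcp_rot: [179.7, 0.3, 154.1]
wrist_force: [3.3, 8.2, 3.0]
opening: 0.0112
grasp_force: 69.3
```

```bash
python3 plan.py .5695 .016 .05 153.9
```

```text
[ 0.528 -0.032  0.049] [179.67    0.266 154.119] [ -3.517   2.913 -14.8    71.916   0.204  22.364] [3.262 8.237 2.962] [ 0.886 -0.48   0.135] 12.85
offset cm [-1.638  6.078 -0.076] twist [0.006 0.005 0.004] offset after turn [-1.614  6.083 -0.118]
rack F [8.832 0.694] Tz 0.13465878028544284
```

Emit:
{"name": "move_arm", "arguments": {"offset": [[0.05,-0.3,0],[0,-0.3,0],[0,-0.3,0],[0,-0.3,0],[0,0,0]], "twist": [[0,0,0],[0,0,0],[0,0,0],[0,0,0],[0,0,0]], "grip": [0,0,0,0,0]}}

```text
time: 13.35
ee_pos: [0.5228, -0.0421, 0.0488]
tcp_rot: [179.7, 0.3, 154.1]
wrist_force: [4.9, 6.1, 3.3]
opening: 0.0112
grasp_force: 69.4
```

```bash
python3 plan.py .5695 .016 .05 153.9
```

```text
[ 0.523 -0.042  0.049] [179.657   0.297 154.109] [ -4.706   2.255 -15.482  71.862   0.212  21.184] [4.922 6.138 3.334] [ 0.649 -0.522 -0.054] 13.35
offset cm [-1.664  7.262 -0.066] twist [0.006 0.005 0.004] offset after turn [-1.637  7.267 -0.118]
rack F [ 7.678 -1.719] Tz -0.054330817819967125
```

Emit:
{"name": "move_arm", "arguments": {"offset": [[0,-0.3,0],[0,-0.3,0],[0,-0.3,0],[0,-0.3,0],[0,0,0]], "twist": [[0,0,0],[0,0,0],[0,0,0],[0,0,0],[0,0,0]], "grip": [0,0,0,0,0]}}

```text
time: 13.85
ee_pos: [0.5172, -0.0534, 0.0488]
tcp_rot: [179.7, 0.3, 154.1]
wrist_force: [2.2, 2.7, 4.8]
opening: 0.0112
grasp_force: 69.8
```

```bash
python3 plan.py .5695 .016 .05 153.9
```

```text
[ 0.517 -0.053  0.049] [179.717   0.289 154.077] [ -5.979   1.675 -16.079  71.878   0.167  19.944] [2.164 2.675 4.772] [ 0.457 -0.348 -0.074] 13.85
offset cm [-1.666  8.527 -0.068] twist [0.005 0.005 0.003] offset after turn [-1.639  8.531 -0.119]
rack F [ 3.354 -0.767] Tz -0.07434035359495605
```

Emit:
{"name": "move_arm", "arguments": {"offset": [[0,-0.3,0],[0,-0.3,0],[0,-0.3,0],[0,-0.3,0],[0,0,0]], "twist": [[0,0,0],[0,0,0],[0,0,0],[0,0,0],[0,0,0]], "grip": [0,0,0,0,0]}}

```text
time: 14.35
ee_pos: [0.512, -0.0644, 0.0489]
tcp_rot: [179.7, 0.3, 154.1]
wrist_force: [2.3, 3.2, 5.8]
opening: 0.0115
grasp_force: 70.1
```

```bash
python3 plan.py .5695 .016 .05 153.9
```

```text
[ 0.512 -0.064  0.049] [179.739   0.298 154.059] [ -7.246   1.132 -16.626  71.876   0.152  18.695] [2.33  3.231 5.813] [ 0.619 -0.257  0.011] 14.35
offset cm [-1.658  9.746 -0.06 ] twist [0.005 0.005 0.003] offset after turn [-1.631  9.751 -0.113]
rack F [ 3.927 -0.671] Tz 0.010656583454811555
```

Emit:
{"name": "move_arm", "arguments": {"offset": [[0,-0.4,0],[0,-0.4,0],[0,-0.4,0],[0,-0.4,0],[0,-0.4,0]], "twist": [[0,0,0],[0,0,0],[0,0,0],[0,0,0],[0,0,0]], "grip": [0,0,0,0,0]}}

```text
time: 14.85
ee_pos: [0.5033, -0.0825, 0.0488]
tcp_rot: [179.8, 0.3, 154.1]
wrist_force: [-0.3, -2.1, -1.0]
opening: 0.0113
grasp_force: 69.1
```

Emit:
{"name": "move_arm", "arguments": {"offset": [[0,-0.3,0],[0,-0.3,0],[0,-0.3,0],[0,0,0]], "twist": [[0,0,0],[0,0,0],[0,0,0],[0,0,0]], "grip": [0,0,0,0]}}

```text
time: 15.25
ee_pos: [0.4992, -0.0909, 0.0488]
tcp_rot: [179.8, 0.3, 154.0]
wrist_force: [1.9, 1.3, 7.7]
opening: 0.0112
grasp_force: 70.5
```

```bash
python3 plan.py .5695 .016 .05 153.9
python3 - <<'E'
from h import *
c=cam('scene')
a=c['color'][190:310,190:350,::-1]; cv2.imwrite('pics/f.png',cv2.resize(a,(800,600),interpolation=cv2.INTER_CUBIC))
E
```

```text
[ 0.499 -0.091  0.049] [179.794   0.315 154.032] [-10.385  -0.03  -17.805  71.866   0.114  15.583] [1.9   1.304 7.722] [ 0.245 -0.183  0.015] 15.25
offset cm [-1.641 12.694 -0.065] twist [0.004 0.005 0.002] offset after turn [-1.611 12.698 -0.12 ]
rack F [ 2.007 -1.133] Tz 0.015054886505523075
```

View pics/f.png

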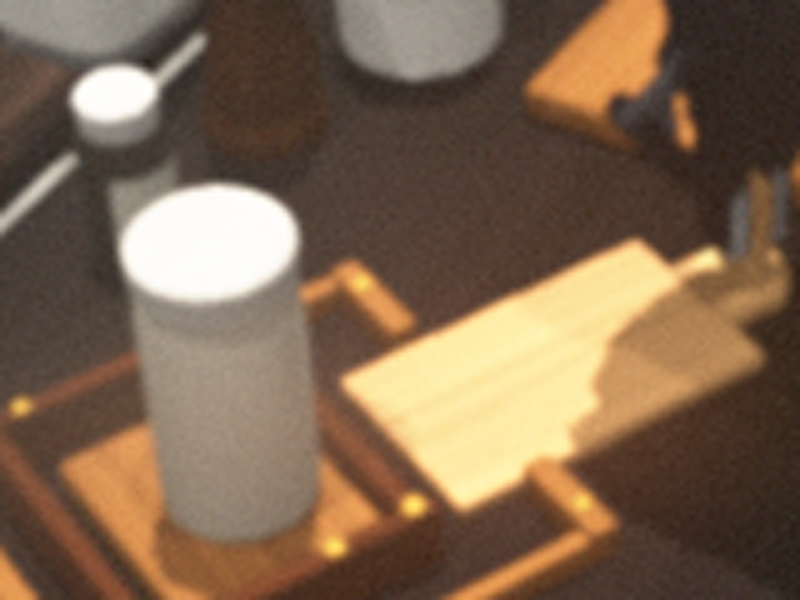

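Emit:
{"name": "move_arm", "arguments": {"offset": [[0,0,-0.4],[0,0,-0.6],[0,0,-0.8],[0,0,-1],[0,-1,-1.5]], "twist": [[0,0,0],[0,0,0],[0,0,0],[0,0,0],[0,0,0]], "grip": [0,0,0,0,0]}}

```text
time: 15.8
ee_pos: [0.4941, -0.0997, 0.0917]
tcp_rot: [179.8, 0.2, 154.1]
wrist_force: [0.1, -0.5, -1.1]
opening: 0.011
grasp_force: 69.0
```

```bash
python3 plan.py .5695 .016 .05 153.9
python3 - <<'E'
from h import *
np.set_printoptions(precision=4,suppress=True)
p=cv2.imread('pics/top0.png'); 
from h import viewer
c=cam('top')
# chopping board top outline from the first picture (same camera): colour segmentation
h=cv2.cvtColor(p,cv2.COLOR_BGR2HSV); m=cv2.inRange(h,(8,110,110),(22,255,255)); m[:, :340]=0
m=cv2.morphologyEx(m,cv2.MORPH_CLOSE,np.ones((7,7)))
k=max(cv2.findContours(m,0,2)[0],key=cv2.contourArea)
W=np.array([atz(c,q,.018)[:2] for q in k[:,0].astype(float)])*1000
print(cv2.contourArea(k),cv2.minAreaRect(W.astype(np.float32)))
E
```

```text
[ 0.494 -0.1    0.092] [179.847   0.224 154.083] [-11.456  -1.565 -14.503  76.807   0.092  14.462] [ 0.143 -0.521 -1.129] [-0.137  0.065  0.018] 15.8
offset cm [-1.709 13.69   4.211] twist [0.003 0.004 0.003] offset after turn [-1.682 13.707  4.168]
rack F [-0.405 -0.358] Tz 0.018488068328750697
7176.5 ((531.2998657226562, -287.8712158203125), (276.5271911621094, 220.6982421875), 88.58419036865234)
```

```bash
python3 plan.py .486 -.378 .10 154.08
```

```text
[ 0.495 -0.101  0.095] [179.839   0.437 154.042] [-11.603  -1.722 -14.305  76.954   0.047  14.354] [ 0.58  -2.257  1.667] [-0.222 -0.048 -0.008] 15.85
offset cm [-11.341 -25.25   -0.501] twist [ 0.003  0.008 -0.001] offset after turn [-11.32  -25.259  -0.517]
rack F [-1.771 -1.514] Tz -0.008048652038338378
```

Emit:
{"name": "move_arm", "arguments": {"offset": [[-0.6,-1.2,-0.5],[-1.2,-2.4,0],[-1.2,-2.6,0],[-1.2,-2.6,0],[-1.2,-2.6,0]], "twist": [[0.003,0.005,0],[0,0,0],[0,0,0],[0,0,0],[0,0,0]], "grip": [0,0,0,0,0]}}

```text
time: 16.35
ee_pos: [0.4926, -0.2283, 0.0963]
tcp_rot: [-180.0, 0.0, 154.0]
wrist_force: [1.1, 0.2, -1.4]
opening: 0.0113
grasp_force: 69.0
```

Emit:
{"name": "move_arm", "arguments": {"offset": [[-1.2,-2.8,0],[-1.2,-2.8,0],[-1.2,-2.8,0],[-1.2,-2.8,0],[-1,-2.4,0]], "twist": [[0,0,0],[0,0,0],[0,0,0],[0,0,0],[0,0,0]], "grip": [0,0,0,0,0]}}

```text
time: 16.85
ee_pos: [0.4847, -0.3764, 0.0961]
tcp_rot: [-180.0, -0.0, 154.0]
wrist_force: [-0.1, 0.1, -2.0]
opening: 0.011
grasp_force: 69.0
```

Emit:
{"name": "move_arm", "arguments": {"offset": [[0,0,0],[0,0,0]], "twist": [[0,0,0],[0,0,0]], "grip": [0,0]}}

```text
time: 17.05
ee_pos: [0.4849, -0.3747, 0.0959]
tcp_rot: [180.0, -0.0, 153.9]
wrist_force: [0.0, 0.7, -1.5]
opening: 0.0112
grasp_force: 69.1
```

```bash
python3 plan.py .486 -.378 .07 154.08
python3 - <<'E'
from h import *
c=cam('scene')
a=c['color'][120:300,200:440,::-1]; cv2.imwrite('pics/g.png',cv2.resize(a,(800,600),interpolation=cv2.INTER_CUBIC))
np.set_printoptions(precision=4,suppress=True)
print(finder.pinpoint(c,'board')[:2],proj(c,[.529,-.29,.05]))
E
```

```text
[ 0.485 -0.375  0.096] [179.995  -0.047 153.919] [-37.697  13.38    2.16   78.826  -0.004 -11.616] [ 0.041  0.67  -1.5  ] [-0.052  0.085 -0.032] 17.05
offset cm [-0.248 -0.244  2.586] twist [ 0.    -0.001 -0.003] offset after turn [-0.245 -0.244  2.586]
rack F [0.619 0.258] Tz -0.03245289948257905
[{'position': [364.7, 181.3], 'p': 0.8}] [364.5822 177.2403]
```

View pics/g.png

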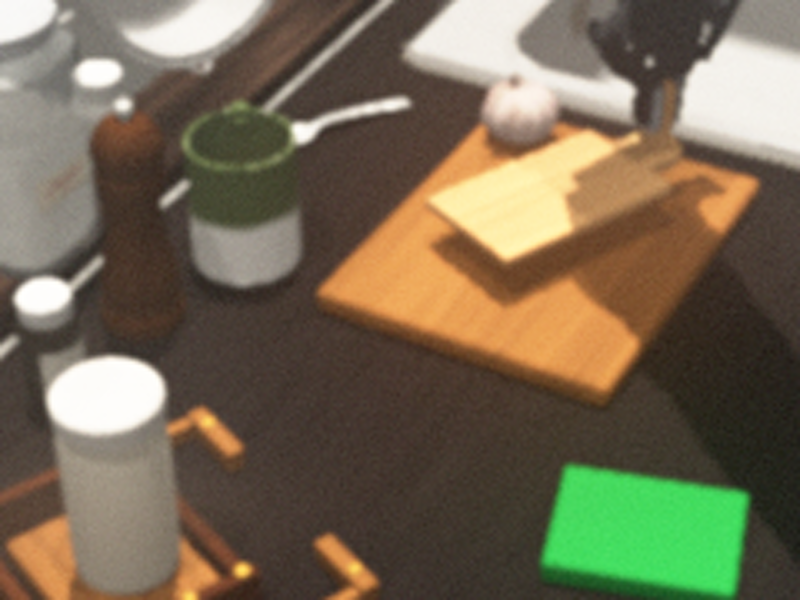

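Emit:
{"name": "move_arm", "arguments": {"offset": [[-0.1,0,0.8],[0,0,0.8],[0,0,0.6],[0,0,0.3],[0,0,0]], "twist": [[0,0,0],[0,0,0],[0,0,0],[0,0,0],[0,0,0]], "grip": [0,0,0,0,0]}}

```text
time: 17.65
ee_pos: [0.4863, -0.374, 0.0706]
tcp_rot: [-180.0, -0.0, 154.0]
wrist_force: [0.2, 0.4, -2.2]
opening: 0.0113
grasp_force: 69.2
```

Emit:
{"name": "move_arm", "arguments": {"offset": [[0,0,0.1],[0,0,0.05],[0,0,0]], "twist": [[0,0,0],[0,0,0],[0,0,0]], "grip": [0,0,0]}}

```text
time: 17.95
ee_pos: [0.4866, -0.3745, 0.07]
tcp_rot: [-180.0, 0.0, 154.0]
wrist_force: [-0.0, 0.5, -1.4]
opening: 0.0112
grasp_force: 69.2
```

```bash
python3 plan.py .486 -.378 .0668 154.08
```

```text
[ 0.487 -0.374  0.07 ] [-179.982    0.042  154.006] [-37.576  13.985   0.005  75.976  -0.009 -11.582] [-0.024  0.482 -1.445] [-0.102  0.037  0.012] 17.95
offset cm [-0.102 -0.344  0.325] twist [-0.     0.001 -0.001] offset after turn [-0.102 -0.345  0.324]
rack F [0.423 0.234] Tz 0.012334670634860424
```

Emit:
{"name": "move_arm", "arguments": {"offset": [[0,0,0.1],[0,0,0.1],[0,0,0]], "twist": [[0,0,0],[0,0,0],[0,0,0]], "grip": [0,0,0]}}

```text
time: 18.25
ee_pos: [0.4864, -0.3744, 0.0677]
tcp_rot: [-180.0, 0.0, 154.0]
wrist_force: [-0.8, 0.6, -1.6]
opening: 0.0111
grasp_force: 69.2
```

Emit:
{"name": "move_arm", "arguments": {"offset": [[0,0,0.06],[0,0,0]], "twist": [[0,0,0],[0,0,0]], "grip": [0,0]}}

```text
time: 18.45
ee_pos: [0.4865, -0.3744, 0.0673]
tcp_rot: [-180.0, 0.0, 154.0]
wrist_force: [-0.5, 0.4, -0.7]
opening: 0.0113
grasp_force: 69.2
```

Emit:
{"name": "move_arm", "arguments": {"offset": [[0,0,0.06],[0,0,0]], "twist": [[0,0,0],[0,0,0]], "grip": [0,0]}}

```text
time: 18.65
ee_pos: [0.4866, -0.3745, 0.067]
tcp_rot: [-180.0, 0.0, 154.0]
wrist_force: [-1.4, 0.6, 0.9]
opening: 0.0114
grasp_force: 69.6
```

Contact. Release with a reduced opening, then rise.

Emit:
{"name": "move_arm", "arguments": {"offset": [[0,0,0.03],[0,0,0],[0,0,0]], "twist": [[0,0,0],[0,0,0],[0,0,0]], "grip": [0.17,0.3,0.5], "force": 20}}

```text
time: 18.95
ee_pos: [0.4866, -0.3743, 0.0663]
tcp_rot: [-180.0, 0.0, 154.0]
wrist_force: [-0.6, -0.1, 0.4]
opening: 0.0385
grasp_force: 0.0
```

Emit:
{"name": "move_arm", "arguments": {"offset": [[0,0,0],[0,0,-1],[0,0,-3],[0,0,-4],[0,0,-4]], "twist": [[0,0,0],[0,0,0],[0,0,0],[0,0,0],[0,0,0]], "grip": [0.5,0.5,0.5,0.5,0.5]}}

```text
time: 19.45
ee_pos: [0.4862, -0.3741, 0.1883]
tcp_rot: [-180.0, 0.0, 154.0]
wrist_force: [0.1, -0.5, -0.4]
opening: 0.0429
grasp_force: 0.0
```

Emit:
{"name": "move_arm", "arguments": {"offset": [[0,-1,-3],[0,-3,-2],[0,0,0],[0,0,0],[0,0,0]], "twist": [[0,0,0],[0,0,0],[0,0,0],[0,0,0],[0,0,0]], "grip": [0.5,0.5,0.5,0.5,0.5]}}

```text
time: 19.95
ee_pos: [0.4689, -0.4097, 0.2356]
tcp_rot: [180.0, -0.0, 154.0]
wrist_force: [-0.9, 0.3, -0.2]
opening: 0.0428
grasp_force: 0.0
```

Run:
```python
from h import *
np.set_printoptions(precision=4,suppress=True)
c=cam('scene'); t=cam('top')
a=c['color'][110:350,150:450,::-1]; cv2.imwrite('pics/z.png',cv2.resize(a,(750,600),interpolation=cv2.INTER_CUBIC))
for p in(c,t):
  for n,z in(('board',.018),('chopping_board',0),('stand',0),('jar',.016),('garlic',0)):
    for r in finder.pinpoint(p,n)[:2]: print(n,round(r['p'],2),atz(p,r['position'],z))
```

```text
board 0.96 [ 0.5267 -0.2744  0.018 ]
chopping_board 0.78 [ 0.5295 -0.2885  0.    ]
stand 0.83 [0.6135 0.1348 0.    ]
stand 0.67 [ 0.3523 -0.0389 -0.    ]
jar 0.98 [0.6114 0.1295 0.016 ]
garlic 0.7 [ 0.6035 -0.4065  0.    ]
garlic 0.46 [ 0.7235 -0.205   0.    ]
board 0.91 [ 0.5355 -0.2822  0.018 ]
chopping_board 0.88 [ 0.5339 -0.2908  0.    ]
stand 0.79 [ 0.3544 -0.0462  0.    ]
stand 0.62 [0.6183 0.1402 0.    ]
jar 0.7 [0.6132 0.1295 0.016 ]
garlic 0.79 [ 0.6115 -0.4017  0.    ]
```

View pics/z.png

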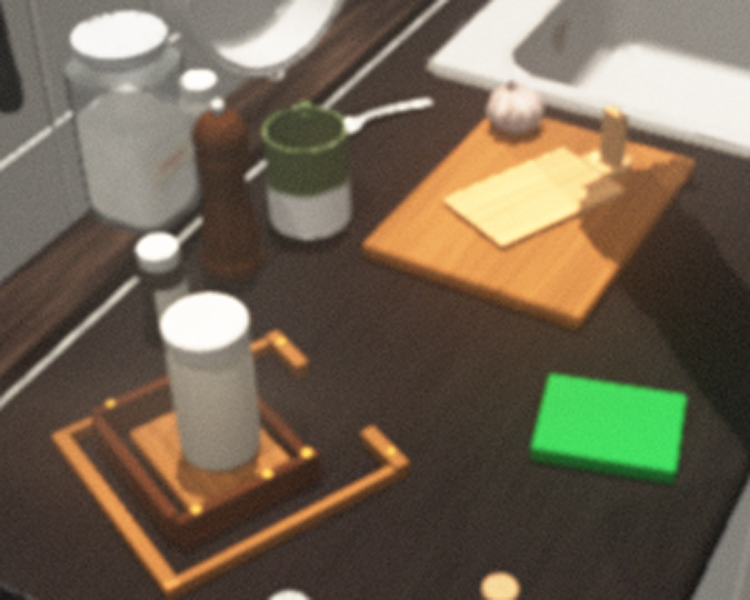

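```bash
python3 -c "
from workcell import bot
print(bot.job_done())"
```

```text
the job is handed in; nothing more can be done
None
```

I drew the board out through the mouth and throat with the pull staying under about 12 N at each check. It lies flat within a few millimetres of the middle of the chopping board. The pot stand sits on the worktop inside the rack with the jar upright on it, and the job was handed in at about 20 s.

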